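# Hold the filling funnel over the canister on the scale

### The job

First swing the scale's keeper bar fully shut until it clicks into its catch, so the brass canister cannot slide off. Then take the steel funnel by its black handle, lift it out of its wooden stand, carry it over the wooden divider, and finish still holding it upright and still, its spout centred about a finger's width above the canister's mouth, ready for a colleague to pour sweets. So that the scale reads true, at the end neither robot nor funnel may touch the canister or the scale, and the funnel must never touch the canister; do not bump the divider or shift the bowl, tin and sweet jar standing by.

Things in the scene. Friction and masses are not known exactly. Their poses are not given: they have to be found in the camera images.
- scale: Grey weighing scale, 210 (x) by 190 (y) mm, 50 mm high to its steel pan, fixed, left or right of the divider, turned up to 0.3 rad. Origin: centre of its underside; z up; its front (display, keeper bar) faces its own -x. On the pan a low U-shaped steel cradle (30 mm high, open to the front) holds the canister; the keeper bar closes the front.
- keeper (a joint): Vertical hinge of the keeper bar, rad. 0 = fully shut against its stop, bar along the scale's y axis across the canister's front; grows to 1.3 as the bar swings out to the scale's front, clockwise from above. Starts at 0.6 to 1.1, stays where left (light friction). Below about 0.15 a sprung ball resists (about 5 N at the knob); past about 0.07 it snaps shut and is held.
- keeper_knob (a point): Point on the axis of the black upright round knob (16 mm diameter) at the keeper bar's free end, 126 mm above the counter: the knob's top is 14 mm higher, its foot on the bar's top 24 mm lower (the bar is 12 mm high, 10 mm thick). Pinch it from above or push it.
- keeper_hinge (a point): Point on the bar's vertical hinge axis, at the same height as keeper_knob; 115 mm from it. Shut, the knob lies from here along the scale's own -y.
- canister: Open brass-coloured round canister standing loose in the cradle on the scale: 80 mm outside diameter, 74 mm inside, 100 mm high, about 0.3 kg. Origin: centre of its underside, z up.
- canister_rim (a point): Centre of the canister's mouth, at rim height (150 mm above the counter).
- stand: Dark wooden block 90 x 90 x 40 mm, fixed to the counter, on the other side of the divider from the scale. A round blind hole, 48 mm wide and 30 mm deep, holds the funnel's spout (so lift the funnel more than 30 mm straight up). Origin: centre of its underside.
- funnel: Loose steel filling funnel, about 0.16 kg, 82 mm high: straight spout 40 mm outside diameter and 30 mm long below, cone up to a 100 mm wide rim above. Origin: centre of the spout's lower end; z up along the funnel's axis; the handle points to its own -x. At the start upright in the stand, its lower end 10 mm above the counter.
- funnel_handle (a point): Grip point of the funnel: the centre height of its black handle, a radial bar 14 mm thick (along the funnel's y), 28 mm high, reaching from the rim to 101 mm from the axis. The point lies 80 mm from the axis along the funnel's -x and 68 mm above the spout's lower end.
- divider: Fixed upright wooden board with a brass cap between the scale's side and the funnel's side, 260 mm long (its x), 20 mm thick (its y; a foot 50 mm wide and 8 mm high), 150 mm high. Origin: centre of its underside.
- bowl: Bystander: black bowl of wrapped sweets, 124 mm wide, about 80 mm high with its heap, far out to one side. Origin: centre of its underside.
- gift_tin: Bystander: green gift tin with brass lid, 104 x 84 x 66 mm, far out to one side. Origin: centre of its underside.
- sweet_jar: Bystander: clear jar of sweets with brass lid, 76 mm wide, 120 mm high, beyond the divider's far end. Origin: centre of its underside.

How it is judged:
On the way, in this order (a step that is already met when the one before it is completed fails the run):
1. the keeper bar is shut in its catch, the funnel still in its stand (value of joint keeper below 0.05 rad and horizontal distance between funnel and stand below 0.02 m and height (world z) of funnel below 0.03 m), for 0.2 s.
2. the funnel, in the fingers, passes above the divider (y of funnel in the frame of divider between -0.06 and 0.06 m and height (world z) of funnel above 0.15 m and contact force between the fingers and funnel above 1 N).
At the end, for the whole second after the job is handed in: Funnel held in the fingers, under 20 mm/s, upright within 0.12 rad, spout end 3 to 30 mm above the canister rim and within 10 mm of its axis; funnel borne by the fingers alone; robot clear of canister and scale; keeper under 0.05 rad; canister upright, within 20 mm of its start (value of joint keeper below 0.05 rad and horizontal distance between funnel and canister_rim below 0.01 m and z of funnel in the frame of canister_rim between 0.003 and 0.03 m and angle between funnel's own z axis and vertical below 0.12 rad and linear speed of funnel below 0.02 m/s and contact force between the fingers and funnel above 1 N and contact force between each of funnel, the arm, the fingers and canister below 0.05 N and contact force between each of funnel, the arm, the fingers and scale below 0.05 N and contact force between funnel and divider below 0.05 N and contact force between funnel and stand below 0.05 N and angle between canister's own z axis and vertical below 0.05 rad and distance of canister_rim from where it was at the start of the episode below 0.02 m); the arm keeps its last pose, push and grip.
It fails at once if the funnel touches the canister (contact force between funnel and canister above 0.5 N).
It fails at once if the divider is bumped (contact force between any of funnel, the arm, the fingers and divider above 2 N).
It fails at once if a bystander is shifted by more than 20 mm (distance of any of bowl, gift_tin, sweet_jar from where it was at the start of the episode above 0.02 m).
It also fails if it takes over 58 s, if anything falls off the work surface, if the arm or the gripper's body presses on something with over 40 N, if the wrist force passes 120 N, or if a joint passes its speed limit or range.

### The arm

A 6-joint arm with a two-finger parallel gripper is mounted at the origin on the work surface. World frame = base frame: x ahead of the robot, y to its left, z up, the work surface at z = 0. Lengths are in m, angles in rad, forces in N, time in s.
With the tool pointing down it reaches from about 0.35 to 0.85 m from the base axis. Payload 8.1 kg.
Tool frame: the origin (TCP) lies at the very end of the fingers, on their centre line; the grasp point (between the pads) lies 19 mm behind it; z points along the fingers, y is the direction in which the jaws open and shut (so a half turn about z gives the same grasp; the last joint's range is limited). The gripper opens to 93 mm and grips with 3 to 60 N. Pads are 15 mm wide; open, the fingers measure 128 mm over their backs; the gripper's body (75 mm by 188 mm) begins 65 mm behind the grasp point.
Start: joints at [-1.235, 0.13, 1.488, -0, 1.523, -0.085], TCP at [0.245, -0.548, 0.219] pointing down, gripper open.
Joint ranges: [-2.96, 2.96], [-0.89, 2.26], [0.02, 2.5], [-1.34, 4.48], [0, 2.73], [-2.66, 2.66]. Speed limits (rad/s): [2.39, 2.39, 2.79, 3.14, 3.14, 3.14].

### API

Orientations are given as a rotation vector (axis times angle).
In Python, from plant import robot gives the robot as it stands.
- The arm moves only by the shell command python3 -m inch 'ROWS' [FORCE]. ROWS is JSON, a list that holds one entry, the list of rows, each a list of 7 numbers: the shift along the tool's x, y, z in cm, then the turn, a rotation vector about the tool's x, y, z in degrees, then the gripper command: -1 is fully open, 1 is shut, values between are in proportion. A call has 1 to 5 rows; each row shifts and turns the commanded pose from where the row before left it, along the tool's axes as they then stand; what a row does not reach is not made up. A row lasts 1/10 s, in which the tool goes at most 50 mm and 8.59 degrees, less where a joint would pass 70% of its speed; a pose out of reach is approached as far as the arm can. A call with a gripper value outside its range is refused whole. The fingers move at their own pace and stop on an object; FORCE is the grip in N (left out, the last holds). Time passes only in rows, so rows that do not move let the fingers close. It gives the time, the measured TCP pose, the force and the opening at its end, in the units of the state.
- robot.read_state(): the state, without advancing time (a new reading comes with each control period).
- robot.read_camera(name): name is "scene" or "top" or "wrist"; returns a dict with "image" (420x560x3 uint8, blue, green, red), "K" (3x3 intrinsics, pixels), "distortion" ([k1, k2, p1, p2, k3] as OpenCV has them; the pictures are not rectified), "R" (3x3) and "t" (3): a world point X has camera coordinates R X + t; the wrist camera has in their place "tool_from_camera" (4x4, takes a point from camera to tool coordinates, whose origin is the TCP and whose axes are the flange's). Camera axes: x right, y down, z forward; pixel columns grow to the right and rows downward; lengths in m; the calibration is good to about 2 mm. A picture is of the moment at which its call begins: read the wrist's pose just before it. There is no depth.
- robot.close_job(): hands the job in, once; it reports no verdict.
The state is a dict: "t": time; "q": joint angles; "dq": joint speeds; "joint_torque": joint torques, N m; "tool_pos": TCP position; "orientation": TCP orientation; "force": force on the tool from outside, world axes, zero at the start; "wrist_torque": the same for the moment, N m; "opening": finger opening in m.
Only numpy, scipy, OpenCV 4.12 (cv2) and the standard library are available. Lean on these libraries where they do the work, as an engineer would, in place of code of your own. Each camera call takes 0.05 s, during which the arm holds its last target. There are 200 camera calls.

## Working session

There is one attempt and no reset: what is moved stays moved. The work goes in short steps, Python scripts to look and compute and a shell command to move; the robot and the scene stay as the last step left them, time stands still between calls to the robot, and variables do not carry over. Pictures are saved under pics/ and viewed, about 8 in all and at most 12, crops included, and the job is handed in when it is done.

```bash
ls; mkdir -p pics
cat > h.py <<'E'
import numpy as np, cv2, pickle
from plant import robot
def shot(n,f):
    s=robot.read_state(); c=robot.read_camera(n)
    if n=="wrist":
        Rt=cv2.Rodrigues(np.array(s["orientation"],float))[0]; T=np.eye(4); T[:3,:3]=Rt; T[:3,3]=s["tool_pos"]
        W=T@np.array(c["tool_from_camera"]); c["R"]=W[:3,:3].T; c["t"]=-W[:3,:3].T@W[:3,3]
    cv2.imwrite("pics/%s.png"%f,c["image"]); pickle.dump(c,open("pics/%s.pkl"%f,"wb")); return c
def load(f): return pickle.load(open("pics/%s.pkl"%f,"rb"))
def ray(c,uv):
    p=cv2.undistortPoints(np.array([[uv]],float),np.array(c["K"],float),np.array(c["distortion"],float))[0,0]
    R=np.array(c["R"]);t=np.array(c["t"]).ravel()
    d=R.T@np.array([p[0],p[1],1]); return -R.T@t,d/np.linalg.norm(d)
def onz(c,uv,z):
    o,d=ray(c,uv); return o+d*(z-o[2])/d[2]
def tri(l):
    A=np.zeros((3,3));b=np.zeros(3);rs=[ray(c,uv) for c,uv in l]
    for o,d in rs:
        P=np.eye(3)-np.outer(d,d);A+=P;b+=P@o
    X=np.linalg.solve(A,b); return X,[np.linalg.norm((np.eye(3)-np.outer(d,d))@(X-o)) for o,d in rs]
def proj(c,X):
    return cv2.projectPoints(np.array([X],float),cv2.Rodrigues(np.array(c["R"],float))[0],np.array(c["t"],float),np.array(c["K"],float),np.array(c["distortion"],float))[0][0,0]
E
python3 - <<'E'
from h import *
a=shot("top","top0");b=shot("scene","scene0")
for c in(a,b): print(np.array(c["K"]).round(1).tolist(),(-np.array(c["R"]).T@np.array(c["t"]).ravel()).round(3))
print(robot.read_state())
E
```

```text
pics
[[523.6, 0.0, 278.0], [0.0, 523.6, 208.5], [0.0, 0.0, 1.0]] [ 0.476 -0.005  1.454]
[[451.1, 0.0, 280.1], [0.0, 451.1, 203.0], [0.0, 0.0, 1.0]] [1.268 0.417 0.929]
{'t': 0.1, 'q': array([-1.23537788e+00,  1.31042901e-01,  1.48917605e+00,  9.16974837e-06,
        1.52303666e+00, -8.53857115e-02]), 'dq': array([ 6.57799233e-05, -1.83841750e-03, -1.05391779e-03,  6.28993826e-04,
        9.35799415e-04, -1.43382576e-03]), 'joint_torque': array([ 1.03481503e-03, -5.61336565e+01, -4.93097734e+01,  7.70403701e-02,
        2.90884310e-02, -3.43788588e-05]), 'tool_pos': array([ 0.24495428, -0.54714366,  0.21771479]), 'orientation': array([-3.07069660e+00, -6.55785924e-01,  3.11274145e-04]), 'force': array([-0.31720616, -0.47953231, -0.54754505]), 'wrist_torque': array([-0.04371085, -0.03151682,  0.02177533]), 'opening': 0.09290491279632997}
```

View pics/top0.png

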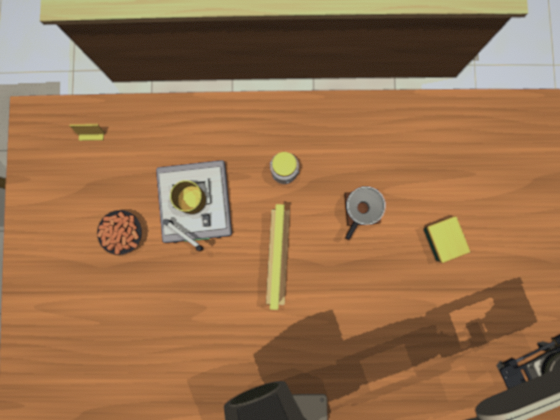

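View pics/scene0.png

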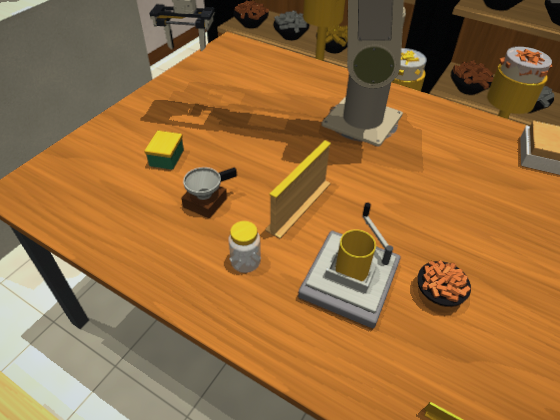

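The top view shows the scale on the left (canister at about (188,197), hinge (168,221), knob (200,247)), the divider at about x=278, and the funnel at (365,206) with its handle tip at (350,236). The scene view shows the knob at (367,210), hinge post at (388,255), and canister mouth at (357,241). I'll enlarge both for accurate pixels.

Run:
```python
from h import *
a=load("top0")["image"];b=load("scene0")["image"]
def cr(i,u,v,w=100,h=75): return cv2.resize(i[v:v+h,u:u+w],(400,300),interpolation=cv2.INTER_CUBIC)
m=np.vstack([np.hstack([cr(a,145,180),cr(a,320,175)]),np.hstack([cr(b,310,200),cr(b,160,150)])])
cv2.imwrite("pics/m0.png",m)
```

```text
(no output)
```

View pics/m0.png

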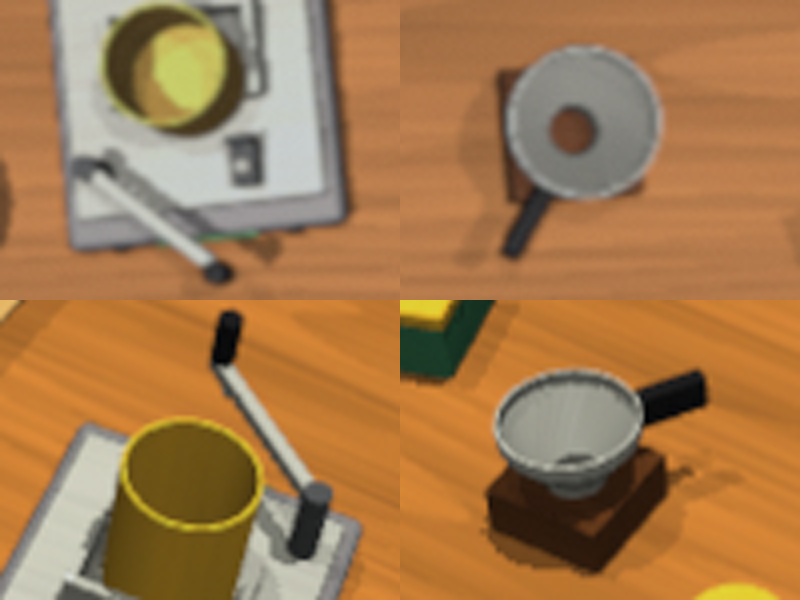

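The crops give knob, hinge, canister rim, and funnel rim centres. I'll turn these into points on the known heights and cross-check across the two views.

Run:
```python
from h import *
a=load("top0");b=load("scene0")
P={"knobtop":((199.4,247.2),(367.5,204.6),.140),"hinge":((167,221.5),(389,247.5),.128),"can":((186.2,197),(358.2,243.3),.150),"funrim":((365.8,205.5),(202.3,181),.092)}
for k,(u,v,z) in P.items():
    X,r=tri([(a,u),(b,v)]); print(k,"top",onz(a,u,z).round(4),"scene",onz(b,v,z).round(4),"tri",X.round(4),np.round(r,4))
# canister and funnel rim edges
for n,es,z in (("can",[(170.4,197),(202,197),(186,181),(186,212.8)],.15),("fun",[(346.7,205.5),(385.3,205.5),(365.8,186.3),(365.8,225)],.092)):
    E=np.array([onz(a,e,z)[:2] for e in es]); print(n,E.round(4).tolist())
print("handle tip",onz(a,(347.7,238),.078+.014))
for q in [(146+14,180-14)]: pass
m=cv2.inRange(cv2.cvtColor(a["image"],cv2.COLOR_BGR2HSV),(0,0,0),(179,255,45))
sub=m[222:242,342:362]; ys,xs=np.nonzero(sub); pts=np.array([onz(a,(x+342,y+222),.092)[:2] for x,y in zip(xs,ys)])
print("handle mask n",len(pts),"mean",pts.mean(0)); vx=cv2.fitLine(pts.astype(np.float32),cv2.DIST_L2,0,.01,.01).ravel(); print(vx, np.degrees(np.arctan2(vx[1],vx[0])))
# divider cap ends at z .15
for uv in [(280,204),(274.5,309)]: print("div",onz(a,uv,.15).round(3))
# scale outline corners
for uv in [(157.3,168),(224,161),(231,237),(163,243)]: print("sc",onz(a,uv,.045).round(3))
```

```text
knobtop top [0.5056 0.2127 0.14  ] scene [0.5056 0.2164 0.14  ] tri [0.505  0.2145 0.1384] [0.0017 0.0017]
hinge top [0.572  0.2981 0.128 ] scene [0.5921 0.3094 0.128 ] tri [0.5732 0.3049 0.1047] [0.0015 0.0015]
can top [0.6318 0.245  0.15  ] scene [0.636  0.2496 0.15  ] tri [0.632  0.2473 0.1443] [0.0012 0.0012]
funrim top [ 0.6111 -0.2146  0.092 ] scene [ 0.6162 -0.209   0.092 ] tri [ 0.6113 -0.2149  0.0852] [0.0009 0.0009]
can [[0.6323, 0.2851], [0.6313, 0.205], [0.6725, 0.2458], [0.5919, 0.2452]]
fun [[0.6116, -0.1647], [0.6105, -0.2656], [0.6617, -0.2159], [0.5601, -0.2133]]
handle tip [ 0.526757   -0.16548874  0.092     ]
handle mask n 12 mean [ 0.5569926  -0.17690153]
[ 0.8831519  -0.46908712  0.5569926  -0.17690153] -27.975054
div [0.611 0.009 0.15 ]
div [0.352 0.025 0.15 ]
sc [0.725 0.346 0.045]
sc [0.742 0.162 0.045]
sc [0.534 0.143 0.045]
sc [0.52  0.327 0.045]
```

Scale yaw is about 0.085 rad and the keeper about 0.74 rad open (knob–hinge 0.11 m, rim sizes 80/101 mm, tip at 98 mm, all plausible). I'll turn the jaws to the bar's tangent, then move over the knob.

```bash
cat >> h.py <<'E'
def to(X):
    s=robot.read_state(); R=cv2.Rodrigues(np.array(s["orientation"],float))[0]
    print("t",round(s["t"],2),"tcp",np.round(s["tool_pos"],4),"yaw",np.degrees(np.arctan2(R[1,0],R[0,0])).round(2),"tilt",np.degrees(np.arccos(-R[2,2])).round(2),"open",round(s["opening"],4),"F",np.round(s["force"],1),"q",np.round(s["q"],2))
    print("shift cm",(100*R.T@(np.array(X)-s["tool_pos"])).round(2))
E
python3 -m inch '[[[0,0,0,0,0,-8.5,-1],[0,0,0,0,0,-8.5,-1],[0,0,0,0,0,-8.5,-1],[0,0,0,0,0,-8.5,-1],[0,0,0,0,0,-8.5,-1]]]' 15
python3 -m inch '[[[0,0,0,0,0,-7.5,-0.4],[0,0,0,0,0,0,-0.4]]]'
python3 - <<'E'
from h import *
to([.505,.214,.22])
E
```

```text
t: 0.6
tool_pos: [0.245, -0.5473, 0.218]
orientation: [-2.619, -1.732, -0.0]
force: [-0.5, -0.1, -0.2]
opening: 0.0933
t: 0.8
tool_pos: [0.245, -0.5474, 0.2181]
orientation: [-2.504, -1.895, -0.0]
force: [-0.3, -1.1, 0.5]
opening: 0.0815
t 0.8 tcp [ 0.245  -0.5474  0.2181] yaw 74.23 tilt 0.06 open 0.0815 F [-0.3 -1.1  0.5] q [-1.24  0.13  1.49 -0.    1.52 -0.96]
shift cm [80.34  4.33 -0.13]
```

```bash
python3 -m inch '[[[4.5,0.2,0,0,0,0,-0.4],[4.5,0.2,0,0,0,0,-0.4],[4.5,0.2,0,0,0,0,-0.4],[4.5,0.2,0,0,0,0,-0.4],[4.5,0.2,0,0,0,0,-0.4]]]' >/dev/null
python3 -m inch '[[[4.5,0.2,0,0,0,0,-0.4],[4.5,0.2,0,0,0,0,-0.4],[4.5,0.2,0,0,0,0,-0.4],[4.5,0.2,0,0,0,0,-0.4],[4.5,0.2,0,0,0,0,-0.4]]]' >/dev/null
python3 -m inch '[[[4.5,0.3,0,0,0,0,-0.4],[4.5,0.3,0,0,0,0,-0.4],[4.5,0.3,0,0,0,0,-0.4],[4.5,0.3,0,0,0,0,-0.4],[4.5,0.3,0,0,0,0,-0.4]]]'
python3 - <<'E'
from h import *
to([.505,.214,.22])
c=shot("wrist","w1")
cv2.imwrite("pics/w1.png",c["image"])
for X in ([.505,.214,.14],[.632,.2465,.15],[.573,.303,.128]): print(proj(c,X))
print((-c["R"].T@c["t"]).round(3))
E
```

```text
t: 2.3
tool_pos: [0.4638, 0.094, 0.2186]
orientation: [2.511, 1.887, 0.0]
force: [1.1, -0.4, 0.1]
opening: 0.0651
t 2.3 tcp [0.4638 0.094  0.2186] yaw 73.86 tilt 0.02 open 0.0651 F [ 1.1 -0.4  0.1] q [ 0.09 -0.22  1.83 -0.    1.53  0.37]
shift cm [12.68  0.62 -0.14]
[287.70949109  62.13136856]
[450.65955606 -42.55383701]
[343.1983144  -85.87446105]
[0.483 0.163 0.385]
```

View pics/w1.png

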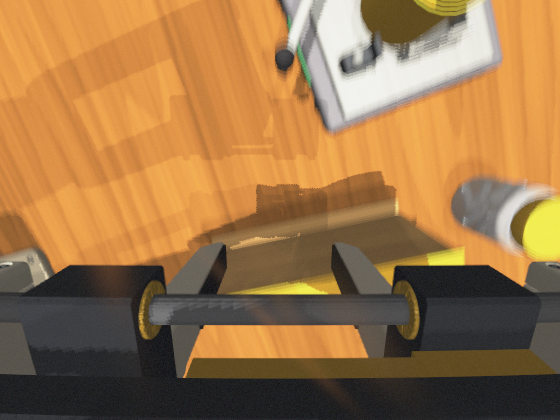

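The wrist view shows the knob top at about (285,58), predicted (288,62): within 3 mm. Refine and descend around it.

```bash
python3 - <<'E'
from h import *
c=load("w1"); print(onz(c,(285,58),.14)); to([.504,.215,.2186])
E
python3 -m inch '[[[4.3,0.2,0,0,0,0,-0.4],[4.3,0.2,0,0,0,0,-0.4],[4.1,0.2,0,0,0,0,-0.4],[0,0,0,0,0,0,-0.4],[0,0,0,0,0,0,-0.4]]]'
python3 - <<'E'
from h import *
to([.505,.2145,.112])
c=shot("wrist","w2"); print(proj(c,[.505,.2145,.14]),proj(c,[.632,.2465,.15]))
E
```

```text
[0.50378665 0.21740381 0.14      ]
t 2.35 tcp [0.4648 0.0995 0.2184] yaw 74.02 tilt 0.22 open 0.0651 F [-3.2  3.3  0.8] q [ 0.1  -0.21  1.82  0.    1.53  0.38]
shift cm [12.18  0.59  0.02]
t: 2.85
tool_pos: [0.5038, 0.213, 0.2179]
orientation: [-2.508, -1.891, 0.002]
force: [0.4, 0.6, -0.7]
opening: 0.0646
t 2.85 tcp [0.5038 0.213  0.2179] yaw 74.04 tilt 0.09 open 0.0646 F [ 0.4  0.6 -0.7] q [ 0.31 -0.01  1.64 -0.    1.52  0.59]
shift cm [ 0.18  0.09 10.59]
[280.51144004 217.81720764] [424.01247458 141.53414949]
```

View pics/w2.png

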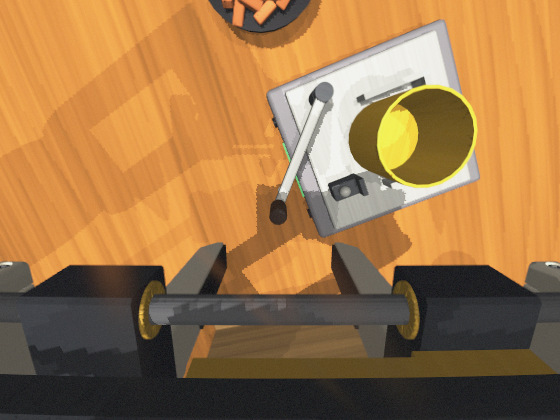

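The knob's top is at about (279,211), the rim ellipse (377–477, 87–188), and the hinge top at (324,93).

Run:
```python
from h import *
c=load("w2");a=load("top0");b=load("scene0")
print("knob",onz(c,(278.5,211),.14),tri([(c,(278.5,211)),(a,(199.4,247.2)),(b,(367.5,204.6))]))
print("hinge",tri([(c,(324,92)),(a,(167,221.5)),(b,(389,247.5))]))
print("can",onz(c,(427,137.5),.15))
m=cv2.inRange(cv2.cvtColor(c["image"],cv2.COLOR_BGR2HSV),(22,150,170),(35,255,255)); m[:, :375]=0
k,l,st,_=cv2.connectedComponentsWithStats(m); i=1+st[1:,4].argmax(); print(st[i]); 
e=cv2.fitEllipse(cv2.convexHull(np.argwhere(l==i)[:,::-1].astype(np.int32))); print(e,onz(c,e[0],.15))
to([.505,.2155,.112])
```

```text
knob [0.50499895 0.22092384 0.14      ] (array([0.50453792, 0.21632965, 0.1362513 ]), [np.float64(0.0035493289652219844), np.float64(0.0031849980632956748), np.float64(0.0018912093194119615)])
hinge (array([0.57285799, 0.30585071, 0.10427014]), [np.float64(0.00179648689986031), np.float64(0.002427110389435555), np.float64(0.000760511719592204)])
can [0.63477869 0.24894515 0.15      ]
[ 377   85  101  102 2769]
((426.6159973144531, 135.55307006835938), (94.95714569091797, 107.65199279785156), 39.73720169067383) [0.63471068 0.25050914 0.15      ]
t 2.9 tcp [0.5038 0.2123 0.2181] yaw 74.01 tilt 0.07 open 0.0654 F [-1.  -0.4  0.5] q [ 0.31 -0.01  1.64 -0.    1.52  0.58]
shift cm [ 0.36  0.04 10.61]
```

```bash
python3 -m inch '[[[0.5,0.1,2.6,0,0,0,-0.4],[0,0,4,0,0,0,-0.4],[0,0,3,0,0,0,-0.4],[0,0,1,0,0,0,-0.4],[0,0,0,0,0,0,-0.4]]]'
python3 -m inch '[[[0,0,0,0,0,0,1],[0,0,0,0,0,0,1],[0,0,0,0,0,0,1],[0,0,0,0,0,0,1],[0,0,0,0,0,0,1]]]' 20
python3 - <<'E'
from h import *
to([.5,.2,.112])
E
```

```text
t: 3.4
tool_pos: [0.5052, 0.2156, 0.1113]
orientation: [-2.508, -1.89, 0.005]
force: [-1.4, -0.5, 0.1]
opening: 0.0651
t: 3.9
tool_pos: [0.5068, 0.2171, 0.1132]
orientation: [2.507, 1.893, 0.001]
force: [-0.0, -0.0, -0.0]
opening: 0.0299
t 3.9 tcp [0.5068 0.2171 0.1132] yaw 74.11 tilt 0.05 open 0.0299 F [-0. -0. -0.] q [ 0.31  0.07  1.74 -0.    1.32  0.59]
shift cm [-1.83 -0.18  0.12]
```

```bash
python3 -m inch '[[[0,0,0,0,0,0,1],[0,0,0,0,0,0,1],[0,0,0,0,0,0,1]]]' 20
python3 - <<'E'
from h import *
s=robot.read_state(); R=cv2.Rodrigues(np.array(s["orientation"],float))[0]
H=np.array([.573,.304]); psi=.085; p0=np.array(s["tool_pos"])[:2]
d=p0-H; print(np.linalg.norm(d)); a0=np.arctan2(d[1],d[0]); a1=psi-np.pi/2
print("phi",a1-a0)
r=.115; al=np.linspace(a0,a1,11)
pts=H+r*np.c_[np.cos(al),np.sin(al)]; pts=pts-pts[0]
print((np.diff(pts,axis=0)@R[:2,:2]*100).round(2).tolist()); print(p0, p0+pts[-1])
to([.5,.2,.112])
E
```

```text
t: 4.2
tool_pos: [0.5064, 0.217, 0.1126]
orientation: [-2.507, -1.893, 0.0]
force: [-0.6, 0.1, 0.8]
opening: 0.0153
0.10955768914876882
phi 0.7384808263174412
[[-0.28, 0.8], [-0.22, 0.82], [-0.16, 0.83], [-0.1, 0.84], [-0.04, 0.85], [0.03, 0.85], [0.09, 0.84], [0.15, 0.84], [0.21, 0.82], [0.27, 0.8]]
[0.50639399 0.21701422] [0.58607191 0.19373623]
t 4.2 tcp [0.5064 0.217  0.1126] yaw 74.11 tilt 0.01 open 0.0153 F [-0.6  0.1  0.8] q [0.31 0.07 1.75 0.   1.32 0.59]
shift cm [-1.81 -0.15  0.06]
```

Gripped the knob (opening 15 mm). Swing along the arc.

```bash
python3 -m inch '[[[-0.28,0.8,0,0,0,0,1],[-0.22,0.8,0,0,0,0,1],[-0.16,0.83,0,0,0,0,1],[-0.1,0.84,0,0,0,0,1],[-0.04,0.85,0,0,0,0,1]]]' 20
python3 -m inch '[[[0.03,0.85,0,0,0,0,1],[0.09,0.84,0,0,0,0,1],[0.15,0.84,0,0,0,0,1],[0,0,0,0,0,0,1]]]'
python3 - <<'E'
from h import *
to([.586,.1937,.1126])
E
```

```text
t: 4.7
tool_pos: [0.5447, 0.1975, 0.1126]
orientation: [-2.508, -1.892, 0.0]
force: [-3.0, -1.4, 2.3]
opening: 0.0154
t: 5.1
tool_pos: [0.5702, 0.1936, 0.1128]
orientation: [2.507, 1.892, 0.001]
force: [-1.3, -0.9, 2.7]
opening: 0.0155
t 5.1 tcp [0.5702 0.1936 0.1128] yaw 74.09 tilt 0.04 open 0.0155 F [-1.3 -0.9  2.7] q [ 0.24  0.21  1.6  -0.    1.33  0.52]
shift cm [0.44 1.52 0.02]
```

```bash
python3 -m inch '[[[0.2,0.7,0,0,0,0,1],[0.2,0.6,0,0,0,0,1],[0,0,0,0,0,0,1]]]' 20
python3 -m inch '[[[0.1,0.3,0,0,0,0,1],[0,0,0,0,0,0,1]]]'
python3 -m inch '[[[0.1,0.3,0,0,0,0,1],[0,0,0,0,0,0,1]]]'
python3 -m inch '[[[0.1,0.3,0,0,0,0,1],[0,0,0,0,0,0,1]]]'
```

```text
t: 5.4
tool_pos: [0.5834, 0.1942, 0.1127]
orientation: [2.507, 1.893, 0.002]
force: [-0.8, 0.4, 1.6]
opening: 0.0154
t: 5.6
tool_pos: [0.585, 0.1943, 0.1126]
orientation: [-2.506, -1.893, 0.002]
force: [-5.8, -0.8, 3.7]
opening: 0.0154
t: 5.8
tool_pos: [0.5854, 0.1942, 0.1123]
orientation: [-2.504, -1.891, 0.011]
force: [-19.8, -1.7, 13.8]
opening: 0.0154
t: 6.0
tool_pos: [0.5858, 0.1948, 0.1115]
orientation: [-2.5, -1.89, 0.018]
force: [-31.4, -1.8, 17.4]
opening: 0.0157
```

Reaction of 31 N at x=0.5855, which is the predicted stop. Relax the push, open a little, rise, and look.

```bash
python3 -m inch '[[[-0.2,-0.6,0,0,0,0,1],[0,0,0,0,0,0,1]]]'
python3 -m inch '[[[0,0,0,0,0,0,-0.3],[0,0,0,0,0,0,-0.3],[0,0,0,0,0,0,-0.3],[0,0,0,0,0,0,-0.3],[0,0,0,0,0,0,-0.3]]]'
python3 -m inch '[[[0,0,-1,0,0,0,-0.3],[0,0,-3,0,0,0,-0.3],[0,0,-4,0,0,0,-0.3],[0,0,-4,0,0,0,-0.3],[0,0,0,0,0,0,-0.3]]]'
python3 - <<'E'
from h import *
to([.5,.1,.22])
c=shot("wrist","w3")
E
```

```text
t: 6.2
tool_pos: [0.585, 0.1948, 0.1122]
orientation: [-2.506, -1.893, -0.0]
force: [-1.1, 2.9, -2.6]
opening: 0.0155
t: 6.7
tool_pos: [0.586, 0.194, 0.1127]
orientation: [2.507, 1.893, 0.0]
force: [0.5, 0.5, -0.2]
opening: 0.0507
t: 7.2
tool_pos: [0.5892, 0.195, 0.2416]
orientation: [2.503, 1.89, 0.018]
force: [0.7, -0.6, -0.2]
opening: 0.0606
t 7.2 tcp [0.5892 0.195  0.2416] yaw 74.11 tilt 0.71 open 0.0606 F [ 0.7 -0.6 -0.2] q [0.24 0.16 1.41 0.   1.56 0.51]
shift cm [-11.59  -6.     2.03]
```

View pics/w3.png

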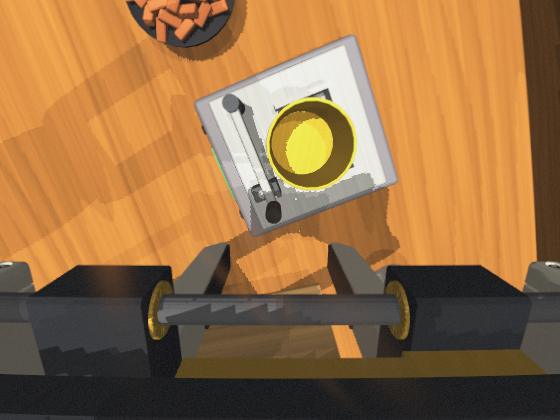

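The bar now lies across the canister's front in the catch block, parallel to the scale's front edge: hinge (233,103), knob (273,210), rim (268–356, 97–190). I'll check the angle numerically and re-measure the canister.

Run:
```python
from h import *
c=load("w3")
k=onz(c,(273,208),.14);h=onz(c,(233,102.5),.107); print(k,h,np.linalg.norm((k-h)[:2]),np.arctan2((k-h)[0],-(k-h)[1]))
for z,A,B in((.05,(209,100),(262,223)),(.045,(197.5,102),(252,234)),(.045,(354,38),(396,181))):
  p=onz(c,A,z);q=onz(c,B,z); print("edge yaw",np.arctan2((q-p)[0],-(q-p)[1]))
m=cv2.inRange(cv2.cvtColor(c["image"],cv2.COLOR_BGR2HSV),(22,120,150),(36,255,255)); m[:,:262]=0;m[240:]=0
k,l,st,_=cv2.connectedComponentsWithStats(m); i=1+st[1:,4].argmax(); print(st[i])
e=cv2.fitEllipse(cv2.convexHull(np.argwhere(l==i)[:,::-1].astype(np.int32))); print(e,onz(c,e[0],.15)); print(onz(c,(312,143.5),.15))
to([.45,.0,.26])
```

```text
[0.58585768 0.20158087 0.14      ] [0.57525461 0.30705306 0.107     ] 0.10600380602332866 0.10019287493703415
edge yaw 0.1027362425658748
edge yaw 0.07698282008774456
edge yaw 0.09562383230466208
[ 285  118   48   57 2038]
((308.78277587890625, 145.88670349121094), (44.675655364990234, 58.8265380859375), 24.548490524291992) [0.63206472 0.24879367 0.15      ]
[0.63526882 0.24999599 0.15      ]
t 7.25 tcp [0.5881 0.1947 0.2381] yaw 74.11 tilt 0.49 open 0.0607 F [ 0.3 -0.1 -0.4] q [ 0.24  0.17  1.41 -0.    1.55  0.51]
shift cm [-22.5   -7.94  -2.34]
```

Bar at 0.100 rad against scale edges at 0.08–0.10 rad: shut. Now move over the divider to above the funnel handle and turn the jaws across it, with the camera on the funnel's side.

```bash
python3 -m inch '[[[-2,0.3,0,0,0,0,-0.3],[-4.6,0.7,0,0,0,0,-0.3],[-4.6,0.7,0,0,0,0,-0.3],[-4.6,0.7,0,0,0,0,-0.3],[-4.6,0.7,0,0,0,0,-0.3]]]' >/dev/null
python3 -m inch '[[[-4.6,0.7,0,0,0,8,-0.3],[0,0,0,0,0,8,-0.3],[0,0,0,0,0,8,-0.3],[0,0,0,0,0,8,-0.3],[0,0,0,0,0,8,-0.3]]]' >/dev/null
python3 -m inch '[[[0,0,0,0,0,8,-0.3],[0,0,0,0,0,8,-0.3],[0,0,0,0,0,8,-0.3],[0,0,0,0,0,8,-0.3],[0,0,0,0,0,8,-0.3]]]' >/dev/null
python3 -m inch '[[[0,0,0,0,0,8,-0.3],[0,0,0,0,0,8,-0.3],[0,0,0,0,0,8.5,-0.3],[0,0,0,0,0,0,-0.3]]]' >/dev/null
python3 - <<'E'
from h import *
to([.542,-.174,.24])
E
```

```text
t 9.15 tcp [ 0.5533 -0.0567  0.2318] yaw -30.54 tilt 0.09 open 0.0604 F [ 0.6 -0.3  0.1] q [-0.19  0.01  1.59 -0.    1.54  1.91]
shift cm [ 4.99 10.68 -0.82]
```

```bash
python3 -m inch '[[[1.7,3.5,0,0,0,0,-0.3],[1.7,3.5,0,0,0,0,-0.3],[1.6,3.7,0,0,0,0,-0.3],[0,0,0,0,0,0,-0.3],[0,0,0,0,0,0,-0.3]]]' >/dev/null
python3 - <<'E'
from h import *
c=shot("wrist","w4"); to([.542,-.174,.24])
print(proj(c,[.542,-.174,.092]),proj(c,[.611,-.2145,.092]))
E
```

```text
t 9.7 tcp [ 0.5426 -0.174   0.2321] yaw -30.27 tilt 0.06 open 0.06 F [ 0.5  1.  -0.3] q [-0.4   0.04  1.55  0.    1.54  1.7 ]
shift cm [-0.05  0.03 -0.79]
[277.43320639 203.88882999] [277.5370076 127.2496887]
```

View pics/w4.png

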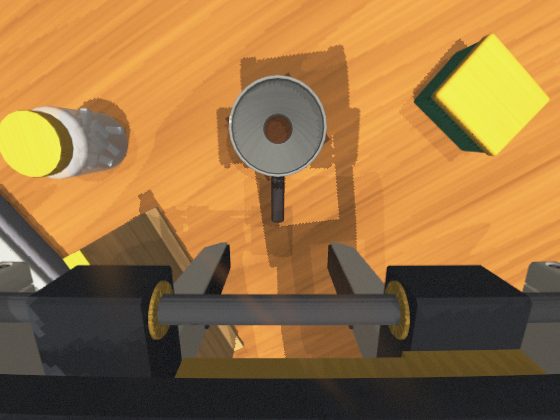

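The funnel rim centre (278,126) and handle (tip (278,222), vertical in the picture) match the prediction within 1–2 px, so the jaws are aligned. Descend and grip.

```bash
python3 -m inch '[[[0,0,4,0,0,0,-0.3],[0,0,4.5,0,0,0,-0.3],[0,0,4,0,0,0,-0.3],[0,0,3,0,0,0,-0.3],[0,0,1.5,0,0,0,-0.3]]]' 50
python3 - <<'E'
from h import *
to([.542,-.174,.059])
E
python3 -m inch '[[[0,0,0,0,0,0,1],[0,0,0,0,0,0,1],[0,0,0,0,0,0,1],[0,0,0,0,0,0,1],[0,0,0,0,0,0,1]]]' 50
python3 -m inch '[[[0,0,0,0,0,0,1],[0,0,0,0,0,0,1],[0,0,0,0,0,0,1],[0,0,0,0,0,0,1]]]'
```

```text
t: 10.2
tool_pos: [0.5408, -0.1719, 0.059]
orientation: [-3.032, 0.818, 0.008]
force: [-0.2, 0.7, -0.7]
opening: 0.0606
t 10.2 tcp [ 0.5408 -0.1719  0.059 ] yaw -30.19 tilt 0.3 open 0.0606 F [-0.2  0.7 -0.7] q [-0.4   0.18  1.73  0.    1.23  1.7 ]
shift cm [0.21 0.13 0.  ]
t: 10.7
tool_pos: [0.5437, -0.1747, 0.0641]
orientation: [3.031, -0.823, 0.004]
force: [0.1, 0.9, 0.7]
opening: 0.0245
t: 11.1
tool_pos: [0.5431, -0.1744, 0.0631]
orientation: [3.032, -0.823, 0.001]
force: [-1.5, 0.7, 4.1]
opening: 0.0136
```

Gripped (13.6 mm), spout end is 53 mm below the TCP. Lift straight up.

```bash
python3 -m inch '[[[0,0,-1,0,0,0,1],[0,0,-1.5,0,0,0,1],[0,0,-2,0,0,0,1],[0,0,-2.5,0,0,0,1],[0,0,-3,0,0,0,1]]]' 50
python3 -m inch '[[[0,0,-3,0,0,0,1],[0,0,-3,0,0,0,1],[0,0,-2.5,0,0,0,1],[0,0,-1,0,0,0,1],[0,0,0,0,0,0,1]]]'
python3 - <<'E'
from h import *
c=shot("wrist","w5"); b=shot("scene","scene5")
cv2.imwrite("pics/m5.png",np.hstack([cv2.resize(c["image"],(400,300)),cv2.resize(b["image"][40:265,120:420],(400,300))]))
to([.56,.248,.26])
E
```

```text
t: 11.6
tool_pos: [0.5421, -0.1741, 0.1637]
orientation: [-3.032, 0.824, 0.002]
force: [0.8, 0.1, -1.8]
opening: 0.0136
t: 12.1
tool_pos: [0.5437, -0.1747, 0.2601]
orientation: [3.031, -0.823, 0.006]
force: [0.1, 0.7, -2.2]
opening: 0.0135
t 12.2 tcp [ 0.5424 -0.1742  0.2566] yaw -30.39 tilt 0.08 open 0.0136 F [-0.2  0.  -2.2] q [-0.4   0.04  1.52 -0.    1.59  1.7 ]
shift cm [-19.84 -37.31  -0.32]
```

View pics/m5.png

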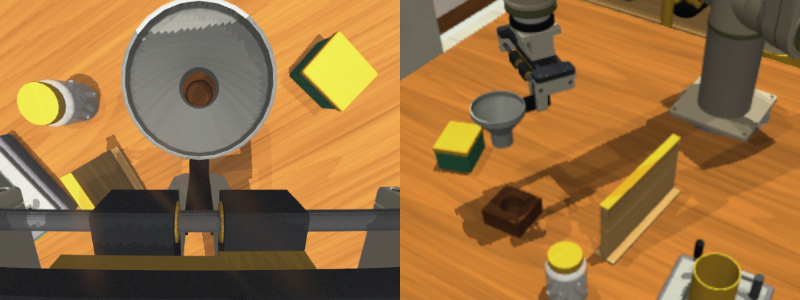

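Wrist view: the funnel hangs centred ahead of the gripper (rim centre about (279,110) full-size). The scene view shows it upright, clear of the stand. Measure axis offset and tilt, turn the handle to face -x, and cross the divider.

```bash
python3 -m inch '[[[0,0,0,0,0,-7.6,1],[0,0,0,0,0,-7.6,1],[0,0,0,0,0,-7.6,1],[0,0,0,0,0,-7.6,1],[0,0,0,0,0,0,1]]]' >/dev/null
python3 - <<'E'
from h import *
to([.56,.248,.26])
E
python3 -m inch '[[[0.2,-1.5,0,0,0,0,1],[0.2,-3,0,0,0,0,1],[0.2,-3.5,0,0,0,0,1],[0.2,-3.5,0,0,0,0,1],[0.2,-3.5,0,0,0,0,1]]]'
python3 -m inch '[[[0.1,-3.5,0,0,0,0,1],[0.1,-3.5,0,0,0,0,1],[0.1,-3.5,0,0,0,0,1],[0.1,-3.5,0,0,0,0,1],[0.1,-3.5,0,0,0,0,1]]]'
python3 -m inch '[[[0.1,-3.5,0,0,0,0,1],[0,-2.5,0,0,0,0,1],[0,-1.5,0,0,0,0,1],[0,0,0,0,0,0,1],[0,0,0,0,0,0,1]]]'
python3 - <<'E'
from h import *
to([.555,.248,.26])
c=shot("wrist","w6"); b=shot("scene","scene6"); a=shot("top","top6")
cv2.imwrite("pics/m6.png",np.vstack([np.hstack([cv2.resize(c["image"],(400,300)),cv2.resize(b["image"][140:290,280:480],(400,300),interpolation=2)]),np.hstack([cv2.resize(a["image"][140:290,100:300],(400,300),interpolation=2),cv2.resize(a["image"],(400,300))])]))
E
```

```text
t 12.7 tcp [ 0.5418 -0.1739  0.2553] yaw 0.13 tilt 0.21 open 0.0137 F [ 0.4 -1.  -2.3] q [-0.4   0.04  1.52  0.    1.59  1.17]
shift cm [  1.91 -42.19  -0.42]
t: 13.2
tool_pos: [0.5523, -0.0221, 0.2569]
orientation: [-3.141, 0.006, 0.002]
force: [1.2, 0.1, -1.4]
opening: 0.0136
t: 13.7
tool_pos: [0.5569, 0.1531, 0.2569]
orientation: [-3.141, 0.005, 0.002]
force: [0.1, 0.6, -1.6]
opening: 0.0135
t: 14.2
tool_pos: [0.5585, 0.2254, 0.2572]
orientation: [3.141, -0.001, -0.001]
force: [1.4, -0.7, -2.1]
opening: 0.0134
t 14.2 tcp [0.5585 0.2254 0.2572] yaw -0.03 tilt 0.06 open 0.0134 F [ 1.4 -0.7 -2.1] q [ 0.3   0.12  1.42 -0.    1.59  1.87]
shift cm [-0.35 -2.26 -0.28]
```

View pics/m6.png

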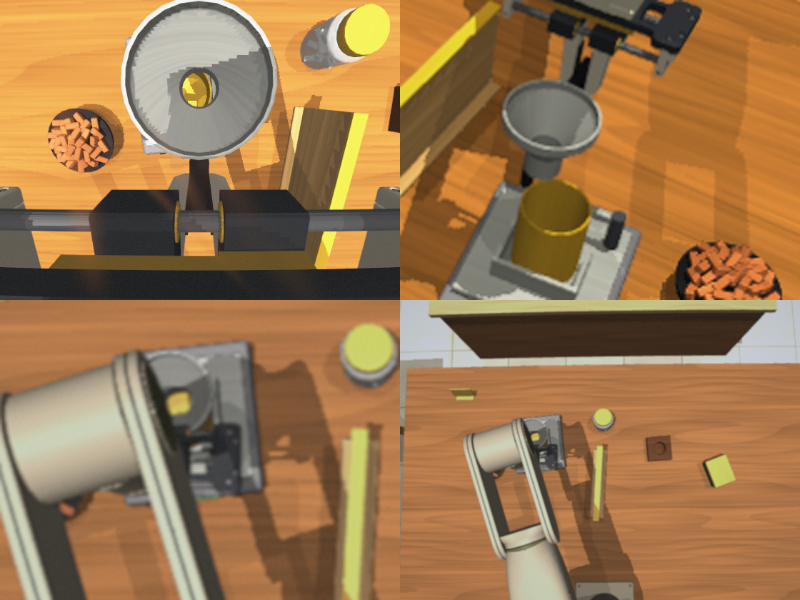

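The three views show the funnel upright above and to the -y side of the canister. Scene pixels: funnel rim centre at about (356,198), canister rim at about (357.5,242.5). I'll fit ellipses in the scene and wrist views for relative offsets.

Run:
```python
from h import *
b=load("scene6");c=load("w6");b0=load("scene0")
z=.2572-.053
to([.55,.248,.25])
# canister rim from initial clean scene picture: bright yellow ring edge pixels
h=cv2.cvtColor(b0["image"],cv2.COLOR_BGR2HSV)
m=cv2.inRange(h,(20,120,150),(36,255,255)); roi=np.zeros_like(m); roi[224:262,335:382]=255; m&=roi
pts=np.argwhere(m)[:,::-1]; hull=cv2.convexHull(pts.astype(np.int32)); e=cv2.fitEllipse(hull)
P=np.array([onz(b0,p[0],.15)[:2] for p in hull]); (cx,cy),r=cv2.minEnclosingCircle(P.astype(np.float32)); print("can scene0",e,onz(b0,e[0],.15),"circle on plane",cx,cy,r,len(pts))
# funnel rim in scene6: grey pixels
h=cv2.cvtColor(b["image"],cv2.COLOR_BGR2HSV)
m=cv2.inRange(h,(0,0,60),(179,60,255)); roi=np.zeros_like(m); roi[179:222,328:383]=255; m&=roi
cv2.imwrite("pics/mask6.png",m)
k,l,st,_=cv2.connectedComponentsWithStats(m); i=1+st[1:,4].argmax(); print(st[i])
for uv in ((356,198.5),(356,199.5)): print("funnel scene rim",onz(b,uv,z+.082).round(4))
for es in [(331,198),(381,199),(356,179),(356,218)]: print(onz(b,es,z+.082).round(4))
# spout bottom ellipse in scene crop approx centre
print("kin funnel", proj(b,[.6375,.2254,z+.082]),proj(b,[.6375,.2254,z]), "wrist rim proj",proj(c,[.6375,.2254,z+.082]),"hole bottom",proj(c,[.6375,.2254,z]))
print("funnel wrist rim",onz(c,(278.6,110.6),z+.082))
big=np.hstack([cv2.resize(b["image"][170:270,320:420],(400,400),interpolation=cv2.INTER_CUBIC),cv2.resize(c["image"][60:200,210:350],(400,400),interpolation=cv2.INTER_CUBIC)])
cv2.imwrite("pics/m7.png",big)
```

```text
t 14.35 tcp [0.5589 0.2245 0.2576] yaw -0.1 tilt 0.02 open 0.0134 F [ 0.2 -0.6 -1.5] q [ 0.3   0.12  1.42 -0.    1.59  1.87]
shift cm [-0.89 -2.35  0.76]
can scene0 ((357.6265869140625, 243.12710571289062), (27.80656623840332, 36.7177848815918), 103.95112609863281) [0.63621042 0.24827623 0.15      ] circle on plane 0.63493812084198 0.24769623577594757 0.04076657071709633 169
[ 331  179   50   43 1628]
funnel scene rim [0.6437 0.2271 0.2862]
funnel scene rim [0.6462 0.2283 0.2862]
[0.6692 0.184  0.2862]
[0.618  0.2704 0.2862]
[0.5913 0.2031 0.2862]
[0.6917 0.2492 0.2862]
kin funnel [356.50186075 196.32803634] [351.20373774 223.22033781] wrist rim proj [278.04520292 117.30977128] hole bottom [278.19106607 124.15115261]
funnel wrist rim [0.64038459 0.22514927 0.2862    ]
```

View pics/m7.png

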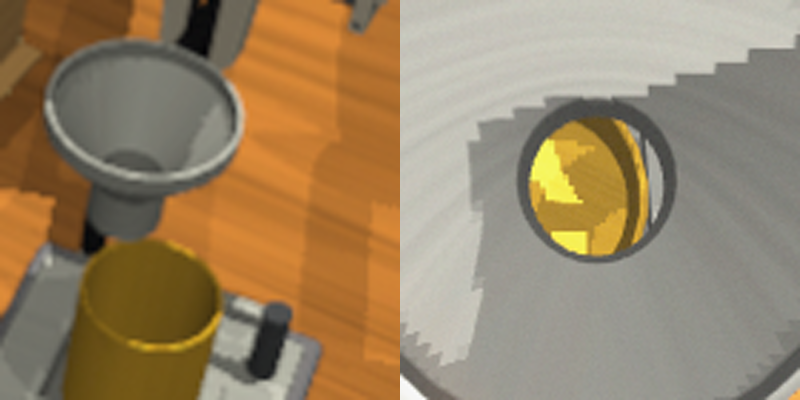

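In the enlargement, the spout end is at scene (350.5,223.7), predicted (351.2,223.2). The wrist sees the canister through the spout, with the funnel needing to shift +y. Triangulate rim and spout end for tilt and offset.

Run:
```python
from h import *
b=load("scene6");c=load("w6")
rim=tri([(b,(356,198.6)),(c,(278.6,112.5))]); sp=tri([(b,(350.5,223.7)),(c,(278.3,125.6))]); print("rim",rim,"\nspout",sp)
d=rim[0]-sp[0]; print(np.linalg.norm(d),"tilt",d[:2]/d[2])
print("spout scene onz",onz(b,(350.5,223.7),.204),onz(b,(350.5,223.7),.2))
# canister rim in this scene view, zoom coords (80..221 x, 240..350 y)
print("can now scene",onz(b,(320+150.5/4,170+295/4),.15))
h=cv2.cvtColor(c["image"],cv2.COLOR_BGR2GRAY); h=h[30:235,150:410]
print("K",c["K"][0][0],c["K"][1][2])
```

```text
rim (array([0.63977599, 0.22554572, 0.28183681]), [np.float64(0.00041456686504301514), np.float64(0.000414566865042945)]) 
spout (array([0.63678916, 0.22462081, 0.20124728]), [np.float64(0.0007316954727314415), np.float64(0.0007316954727315185)])
0.08065016776423782 tilt [0.03706226 0.01147682]
spout scene onz [0.63937806 0.22464762 0.204     ] [0.63590961 0.22358667 0.2       ]
can now scene [0.63782748 0.24901221 0.15      ]
K 289.5541816778021 213.42884541086224
```

Spout end measured at (0.637, 0.2245, 0.202), funnel tilt about 0.04 rad, canister mouth about (0.6363, 0.249). Shift +2.5 cm in y, then go down in stages.

```bash
python3 -m inch '[[[0,-0.8,0,0,0,0,1],[-0.1,-1,0,0,0,0,1],[0,-0.7,0,0,0,0,1],[0,0,0,0,0,0,1],[0,0,0,0,0,0,1]]]'
python3 -m inch '[[[0,0,0.5,0,0,0,1],[0,0,0.8,0,0,0,1],[0,0,0.5,0,0,0,1],[0,0,0,0,0,0,1],[0,0,0,0,0,0,1]]]'
python3 - <<'E'
from h import *
c=shot("wrist","w8"); b=shot("scene","scene8"); to([.558,.25,.22])
big=np.hstack([cv2.resize(b["image"][170:270,320:420],(400,400),interpolation=cv2.INTER_CUBIC),cv2.resize(c["image"][60:200,210:350],(400,400),interpolation=cv2.INTER_CUBIC)])
cv2.imwrite("pics/m8.png",big)
E
```

```text
t: 14.85
tool_pos: [0.5577, 0.251, 0.2575]
orientation: [3.141, 0.001, -0.0]
force: [-0.4, -0.5, -2.0]
opening: 0.0141
t: 15.35
tool_pos: [0.5576, 0.2505, 0.2392]
orientation: [3.141, 0.0, -0.001]
force: [-0.1, -0.3, -1.6]
opening: 0.0139
t 15.45 tcp [0.5579 0.2507 0.2399] yaw 0.0 tilt 0.02 open 0.0139 F [ 0.1  0.5 -1.1] q [0.34 0.15 1.42 0.   1.56 1.91]
shift cm [0.01 0.07 1.99]
```

View pics/m8.png

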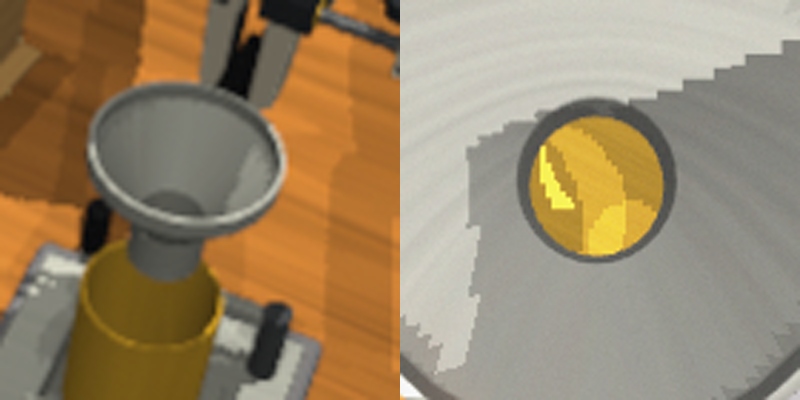

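The scene view shows the spout end centred at about (360.5,233.7), above the canister mouth. The canister is seen whole through the spout.

Run:
```python
from h import *
b=load("scene8");z=.240-.0545
for zz in(z-.002,z,z+.002): print(zz,onz(b,(360.5,233.7),zz))
print(tri([(b,(360.5,233.7)),(load("w8"),(278.5,125.6))]))
print("can",onz(b,(357.75,243.6),.15), "where a centred spout at z should be",proj(b,[.636,.2487,z]),proj(b,[.636,.2487,.165]),proj(b,[.636,.2487,.15]))
to([.558,.25,.22])
```

```text
0.1835 [0.6362028  0.24990717 0.1835    ]
0.1855 [0.63789783 0.25035524 0.1855    ]
0.1875 [0.63959286 0.25080331 0.1875    ]
(array([0.63572127, 0.25008198, 0.18301483]), [np.float64(0.000292088101710726), np.float64(0.00029208810171072917)])
can [0.63729135 0.2490704  0.15      ] where a centred spout at z should be [360.16235696 232.8147372 ] [358.80728274 238.84491492] [357.8405953  243.14344048]
t 15.45 tcp [0.5579 0.2507 0.2399] yaw 0.0 tilt 0.02 open 0.0139 F [ 0.1  0.5 -1.1] q [0.34 0.15 1.42 0.   1.56 1.91]
shift cm [0.01 0.07 1.99]
```

Spout end (0.636, 0.250, 0.183) against mouth (0.6365, 0.249): within about 1–2 mm. Descend 1.9 cm and do a final look.

```bash
python3 -m inch '[[[0,0.1,0.4,0,0,0,1],[0,0,0.6,0,0,0,1],[0,0,0.6,0,0,0,1],[0,0,0.3,0,0,0,1],[0,0,0,0,0,0,1]]]'
python3 -m inch '[[[0,0,0,0,0,0,1],[0,0,0,0,0,0,1],[0,0,0,0,0,0,1]]]'
python3 - <<'E'
from h import *
c=shot("wrist","w9"); b=shot("scene","scene9"); to([.558,.25,.22])
for z in (.160,.165,.17): print(proj(b,[.636,.249,z]))
big=np.hstack([cv2.resize(b["image"][170:270,320:420],(400,400),interpolation=cv2.INTER_CUBIC),cv2.resize(c["image"][60:200,210:350],(400,400),interpolation=cv2.INTER_CUBIC)])
cv2.imwrite("pics/m9.png",big)
E
```

```text
t: 15.95
tool_pos: [0.5573, 0.2495, 0.2195]
orientation: [3.141, 0.0, -0.002]
force: [-0.9, 0.5, -1.2]
opening: 0.0135
t: 16.25
tool_pos: [0.5579, 0.2498, 0.221]
orientation: [-3.141, -0.0, -0.001]
force: [0.6, -0.2, -1.6]
opening: 0.0136
t 16.35 tcp [0.5579 0.2497 0.2209] yaw 0.01 tilt 0.03 open 0.0141 F [-0.2  0.9 -1. ] q [ 0.34  0.16  1.45 -0.    1.53  1.91]
shift cm [ 0.01 -0.03  0.09]
[358.60722402 240.34455631]
[358.93223409 238.90128208]
[359.25957024 237.44736504]
```

View pics/m9.png

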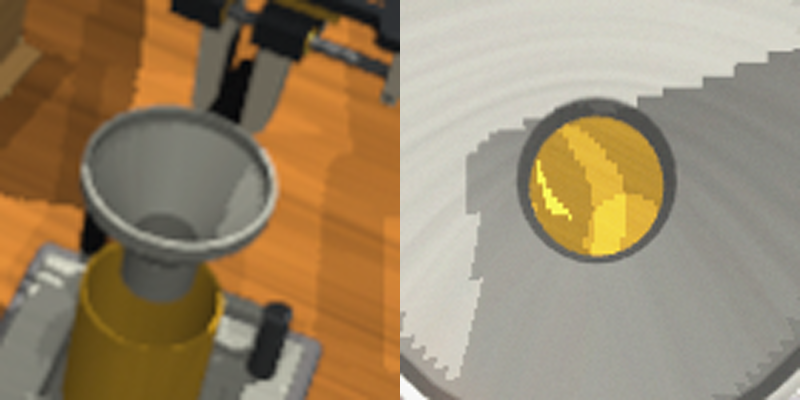

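The spout end is at about (359,238.9), exactly where a centred spout at z=0.165 projects (358.9,238.9), about 15 mm above the mouth. The canister and knob have not moved. Handing in.

```bash
python3 -c "
from plant import robot
print(robot.close_job())"
```

```text
the job is handed in; nothing more can be done
None
```

I swung the keeper bar shut, then carried the funnel over the divider. I handed the job in at about 16.4 s with the funnel still held above the canister. `close_job()` gives no verdict, so these are my own last measurements:

- **Keeper bar:** it met its stop with about 31 N of reaction. Afterwards the bar measured 0.100 rad, against scale edges of 0.08–0.10 rad. That supports it being shut in its catch, but I did not see the click itself.
- **Funnel position:** the spout end sits about 15 mm above the canister's mouth and within about 2 mm of its axis. The last scene view matched the prediction for a centred spout to within a pixel.
- **Funnel tilt:** it sags about 0.04 rad in the grip, which I left because the limit is 0.12 rad.
- **Contact:** the wrist read only the funnel's weight, about 1–2 N. The canister and knob had not visibly moved.

**Disagreement between views:** the top camera placed the canister 3–5 mm away from where the scene and wrist cameras did, in both x and y. I centred the funnel relative to the canister using the scene and wrist views, so the true offset could be a few millimetres larger, though still inside the 10 mm limit.

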